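# Spin-check the sample carousel and stop it at home

## Task

Check that the sample changer's carousel runs freely: without gripping it, flick its blue handle with a fingertip so that it spins on by itself, and let it coast untouched for at least five seconds. Then, while it is still turning, brake it gently with a fingertip so that it comes to rest with the yellow pointer inside its red home sector - it has to be stopped there, not stopped elsewhere and nudged round - and take the hand away. Touch nothing but the carousel's disc and handle: keep off the glass vials and leave everything else where it stands.

Things in the scene. Friction and masses are not known exactly. Their poses are not given: they have to be found in the camera images.
- sampler: the sample changer, fixed: white casing with a steel deck 80 mm above the bench (rim round the deck 9 mm higher). Origin on the bench under the carousel's axis; x to its rear, y to its left, z up. Front edge at x = -165 mm, sides at y = +-175 mm, console with a sloping blue panel across the rear at x = 175 to 265 mm, up to 165 mm above the bench.
- tower_top (a point): top of the sampling tower on the right rear of the deck, 34 x 36 mm across, 230 mm above the bench. From it the sampling arm, 26 mm wide, reaches 107 mm to the sampler's left (+y), 25 mm deep below the tower's top, parked over a wash port behind the carousel.
- carousel (a joint): angle of the carousel on its upright axis, rad, growing counter-clockwise seen from above and counting on over full turns; 0 or any whole number of turns = middle of the red home sector at the pointer. It is free to turn either way with very little drag: once flicked it slows to about half speed in 6 to 15 s. A press of a few newtons on the disc's top stops it almost at once.
- disc: the carousel: grey plastic disc, 260 mm diameter, 14 mm thick, about 0.6 kg, flat top 108 mm above the bench. Origin on the axis at the underside, turning with it; its -x axis points at the middle of the red home sector, which covers 36 degrees of the outer margin. The margin's top is bare from 97 mm radius to the edge. On its sprung seat it yields downwards above some 5 N, up to 5 mm at 20 N.
- vials: ten capped glass vials fixed in the carousel, 22 mm wide, centres on a circle of 82 mm radius about the axis, one every 36 degrees (one at the home sector), standing 18 mm above the disc's top (126 mm above the bench). Not to be touched. Origin on the axis at the disc's top, turning with the disc.
- home_mark (a point): middle of the red home sector at the disc's edge: 130 mm from the axis, 108 mm above the bench
- pointer (a point): tip of the fixed yellow pointer at the front of the deck, 133 mm from the axis, 106 mm above the bench
- handle_top (a point): middle of the top of the blue T-handle, on the axis, 156 mm above the bench. Its straight bar is 110 mm long (55 mm either side of the axis, along the disc's x axis), 14 mm thick, with upright sides 28 mm tall (128 to 156 mm above the bench), on a hub of 20 mm radius. Pushed sideways near an end, it turns the disc; fingertips 130 mm or more above the bench clear the vials.
- stopper: knurled steel stopper, 28 mm wide, 24 mm tall, standing on the deck in its left rear corner; origin at the centre of its foot; a bystander, stays where it is
- spare_vial: spare capped sample vial, 22 mm wide, 32 mm tall, standing on the deck in its right front corner; origin at the centre of its foot; a bystander, stays where it is
- reagent: amber reagent bottle, 64 mm wide, 140 mm tall, on the bench; origin at the centre of its foot; a bystander, stays where it is
- beaker: glass beaker, 68 mm wide, 85 mm tall, on the bench; origin at the centre of its foot; a bystander, stays where it is
- tip_box: blue pipette tip box with a pale lid, 86 x 124 mm, 69 mm tall, on the bench; origin at the centre of its foot; a bystander, stays where it is
- syringe: small syringe with an orange needle cap lying on the bench, about 130 mm long, 12 mm thick; origin on the bench under its barrel; a bystander, stays where it is
- jar: white jar, 60 mm wide, 70 mm tall, on the bench; origin at the centre of its foot; a bystander, stays where it is

How it is judged (in metres and radians):
On the way, in this order (a step that is already met when the one before it is completed fails the run):
1. the carousel spins on by itself, touched by nothing, for 4.5 s (contact force between disc and anything else below 0.05 N and (velocity of joint carousel above 0.4 rad/s or velocity of joint carousel below -0.4 rad/s)), for 4.5 s.
2. a finger on the carousel has brought it to a stop (contact force between the fingers and disc above 0.15 N and velocity of joint carousel between -0.06 and 0.06 rad/s), for 0.1 s.
3. the finger comes off again, with the home sector at the pointer already when the carousel was stopped (a stop elsewhere fails the run) ((contact force between disc and anything else below 0.05 N or not (horizontal distance between home_mark and pointer below 0.042 m))), for 0.1 s.
At the end, for the whole second after the job is handed in: the carousel is at rest (under 0.04 rad/s) and untouched, with the pointer's tip inside the red home sector (within 18 degrees of its middle) (horizontal distance between home_mark and pointer below 0.042 m and velocity of joint carousel between -0.04 and 0.04 rad/s and contact force between disc and anything else below 0.05 N).
It fails at once if a glass vial is touched (contact force between vials and anything else above 1 N).
It fails at once if the carousel is struck or pressed hard (over 50 N) (contact force between the fingers and disc above 50 N).
It fails at once if the handle is gripped (the bar is between the fingers and they bear on it) (contact force between the fingers and disc above 2 N and x of the grasp point in the frame of disc between -0.055 and 0.055 m and y of the grasp point in the frame of disc between -0.007 and 0.007 m and z of the grasp point in the frame of disc between 0.03 and 0.066 m).
It fails at once if the sample changer's casing, tower or console is pushed (over 3 N) (contact force between any of the arm, the fingers and sampler above 3 N).
It fails at once if a bystander is moved or lifted (more than 15 mm) (distance of any of stopper, spare_vial, reagent, beaker, tip_box, syringe, jar from where it was at the start of the episode above 0.015 m).
It also fails if it takes over 67 s, if anything falls off the work surface, if the arm or the gripper's body presses on something with over 40 N, if the wrist force passes 120 N, or if a joint passes its speed limit or range.

## Robot

A 7-joint arm with a two-finger parallel gripper is mounted at the origin on the work surface. World frame = base frame: x ahead of the robot, y to its left, z up, the work surface at z = 0. Lengths are in mm, angles in rad, forces in N, time in s.
With the tool pointing down it reaches from about 425 to 1025 mm from the base axis. Payload 9.4 kg.
Tool frame: the origin (TCP) lies between the finger pads; the fingertips stand 25 mm ahead of it and the grasp point (between the pads) lies 6 mm ahead of it (bot.tip_reach is the distance from the TCP to the fingertips, in mm); z points along the fingers, y is the line along which they close (so a half turn about z gives the same grasp; the last joint's range is limited). The gripper opens to 85 mm and grips with 20 to 120 N. Pads are 22 mm wide; open, the fingers measure 114 mm over their backs; the gripper's body (76 mm by 85 mm) begins 54 mm behind the grasp point. The pads swing forward as they close: fully open they stand 13 mm farther back than shut.
Start: joints at [1.134, 0.599, -0.003, 1.599, 0.002, 0.943, -0.08], TCP at [255.255, -678.579, 256.275] pointing down, gripper open.
Joint ranges: [-2.57, 2.57], [-0.35, 1.97], [-1.29, 1.29], [0.11, 2.56], [-1.05, 4.19], [0.11, 1.86], [-2.63, 2.63]. Speed limits (rad/s): [2.22, 2.22, 3.01, 3.01, 3.14, 3.14, 3.14].

## Interface

Orientations are given as a unit quaternion [x, y, z, w].
In Python, from rig import bot gives the robot as it stands. The module is installed in compiled form; this text tells all that it offers.
- The arm moves only by the shell command python3 -m jog 'ROWS'. ROWS is JSON, a list of rows, each a list of 3 entries, a list of its own where there are three numbers: the shift along the tool's x, y, z in cm, then the turn about the tool's z in rad, then the opening in per cent of the stroke, from 0 (shut) to 100 (fully open). In form: [[[x, y, z], roll, hand], ...]. A call has exactly 8 rows; each row is the pose to reach, as a shift and turn from the pose commanded when the call began, along the tool's axes at that moment; what a row does not reach only later rows make up. A row lasts 1/12 s, in which the tool goes at most 41.7 mm and 7.16 degrees, less where a joint would pass 70% of its speed; a pose out of reach is approached as far as the arm can. A call with a gripper value outside its range is refused whole. The fingers move at their own pace and stop on an object; the grip force is fixed at half the most. Time passes only in rows, so rows that repeat a pose let the fingers close, or fill a call up. It gives the time, the measured TCP pose, the force and the opening at its end, in the units of the state.
- bot.get_obs(): the state, without advancing time (a new reading comes with each control period).
- bot.snapshot(name): name is "scene" or "side" or "wrist"; returns a dict with "frame" (420x560x3 uint8, red, green, blue), "range_z" (420x560 float32, mm along the optical axis (not along the pixel's ray), 0 where there is no reading), "vfov" (degrees; the focal length in pixels is half the picture's height over the tangent of half this angle, whatever the lens; pixels are square), "cx", "cy" (the principal point, pixels), "R" (3x3) and "t" (3): a world point X has camera coordinates R X + t; the wrist camera has in their place "hand_eye" (4x4, takes a point from camera to tool coordinates, whose origin is the TCP and whose axes are the flange's). Camera axes: x right, y down, z forward; pixel columns grow to the right and rows downward; lengths in mm; the calibration is good to about 2 mm. A picture is of the moment at which its call begins: read the wrist's pose just before it.
- bot.hand_in(): hands the job in, once; it reports no verdict.
Trained networks look in a picture, given as the dict that the camera call returned (one of the last four; its "shot" number tells which), for a name from the list of things; names that differ only in an ending like _2 or _b are one class to them, and where a whole thing is asked for, a point or a joint stands for the part that bears it (a point fixed in the world has none). Each returns a list of dicts, best first, with "conf" (0 to 1); they miss things now and then, are a little off and sometimes report something else, mostly with a low value. They report only what shows in the picture. A call takes as long as a camera call.
- bot.boxes_of(name, picture): "xy" ([column, row] in pixels, amid what is visible of it).
- bot.mark_of(name, picture): "xy" ([column, row] in pixels: a listed point, or the origin of a listed thing).
The state is a dict: "time": time; "q": joint angles; "qd": joint speeds; "joint_efforts": joint torques, N m; "ee_pos": TCP position; "tool_rot": TCP orientation; "wrist_force": force on the tool from outside, world axes, zero at the start; "ft_torque": the same for the moment, N m; "grip_width": finger opening in mm.
Only numpy, scipy, OpenCV 4.12 (cv2) and the standard library are available. Lean on these libraries where they do the work, as an engineer would, in place of code of your own. Each camera call takes 0.05 s, during which the arm holds its last target. There are 200 camera calls.

## Working session

There is one attempt and no reset: what is moved stays moved. The work goes in short steps, Python scripts to look and compute and a shell command to move; the robot and the scene stay as the last step left them, time stands still between calls to the robot, and variables do not carry over. Pictures are saved under pics/ and viewed, on a budget of 10 in all, crops included, one or two more only if the job needs it, and the job is handed in when it is done.

```bash
mkdir -p pics
cat > h.py <<'E'
import numpy as np, cv2
from rig import bot
def f(p): return p["frame"].shape[0]/2/np.tan(np.radians(p["vfov"])/2)
def ray(p,xy):
    d=np.array([(xy[0]-p["cx"])/f(p),(xy[1]-p["cy"])/f(p),1.]); R=np.array(p["R"]);t=np.array(p["t"])
    return -R.T@t, R.T@d
def atz(p,xy,z):
    o,d=ray(p,xy); return o+d*(z-o[2])/d[2]
def save(p,n): cv2.imwrite("pics/"+n,p["frame"][:,:,::-1])
E
python3 - <<'E'
from h import *
o=bot.get_obs(); print(o["time"],o["ee_pos"],o["tool_rot"],o["grip_width"])
Z=dict(sampler=0,tower_top=230,disc=94,home_mark=108,pointer=106,handle_top=156,stopper=80,spare_vial=80,reagent=0,beaker=0,tip_box=0,jar=0,syringe=0)
for n in("scene","side"):
    p=bot.snapshot(n); save(p,n+".png")
    for k,z in Z.items():
        for m in bot.mark_of(k,p)[:1]: print(n,k,np.round(m["xy"]),round(m["conf"],2),np.round(atz(p,m["xy"],z)))
a=cv2.imread("pics/scene.png")
E
```

```text
0.0 [ 255.09323358 -678.15595091  255.41635178] [ 9.83858222e-01  1.78947914e-01 -2.07878790e-04 -7.74716333e-04] 85.20284704561239
scene tower_top [213. 200.] 0.65 [ 711. -120.  230.]
scene disc [289. 232.] 0.57 [568.  54.  94.]
scene home_mark [325. 232.] 0.74 [499. 143. 108.]
scene pointer [320. 207.] 0.87 [431.  65. 106.]
scene handle_top [284. 219.] 0.74 [577.  38. 156.]
scene stopper [276. 292.] 0.63 [743. 166.  80.]
scene spare_vial [291. 191.] 0.57 [429. -67.  80.]
scene reagent [406. 294.] 0.78 [444. 428.   0.]
scene beaker [367. 335.] 0.85 [631. 420.   0.]
scene tip_box [184. 173.] 0.7 [ 595. -479.    0.]
scene jar [224. 158.] 0.76 [ 429. -431.    0.]
scene syringe [256. 147.] 0.37 [ 300. -384.    0.]
side sampler [286. 234.] 0.76 [576.  54.   0.]
side tower_top [352. 219.] 0.63 [ 706. -120.  230.]
side disc [288. 210.] 0.6 [580.  54.  94.]
side home_mark [257. 183.] 0.61 [497. 153. 108.]
side pointer [240. 204.] 0.75 [452.  71. 106.]
side handle_top [288. 194.] 0.91 [580.  49. 156.]
side stopper [338. 182.] 0.46 [739. 181.  80.]
side spare_vial [231. 254.] 0.61 [432. -79.  80.]
side reagent [242. 158.] 0.65 [443. 427.   0.]
side beaker [291. 160.] 0.96 [615. 406.   0.]
side jar [222. 416.] 0.77 [ 423. -427.    0.]
side syringe [161. 387.] 0.94 [ 293. -365.    0.]
```

View pics/scene.png

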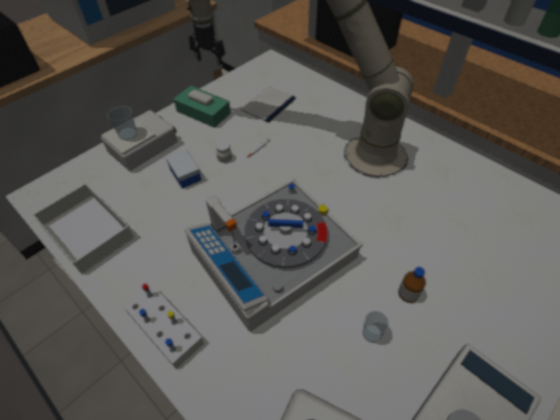

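View pics/side.png

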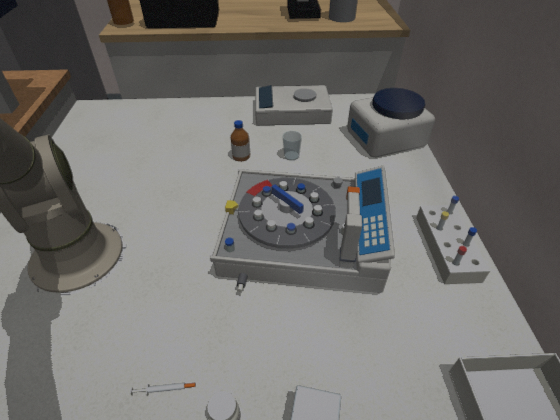

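The scene shows the disc around (288,232) px and its red sector at (322,232). In the side view the bar runs (272,188) to (302,210), with the red sector at (260,187) and the pointer at (231,206). The carousel axis is near (577,50) mm, with home about 43° clockwise of the pointer. I'm approaching with the hand shut, turned so that tool x points along 37°.

```bash
python3 -m jog '[[[2.5,-3.0,0],-0.07,0],[[5,-6,0],-0.14,0],[[7.6,-9.1,0],-0.21,0],[[10.2,-12.2,0],-0.286,0],[[12.8,-15.3,0],-0.286,0],[[15.4,-18.4,0],-0.286,0],[[18,-21.5,0],-0.286,0],[[20.6,-24.6,0],-0.286,0]]'
python3 -c "
from h import *
o=bot.get_obs();print(o)
from scipy.spatial.transform import Rotation as Ro
R=Ro.from_quat(o['tool_rot']).as_matrix();print(R.round(3));print(R.T@(np.array([485,-19,250])-o['ee_pos']))"
```

```text
time: 2.07
ee_pos: [361.7, -374.1, 256.6]
tool_rot: [0.948, 0.317, 0.0, 0.0]
wrist_force: [1.2, 1.0, 0.2]
grip_width: -0.2
{'time': 2.0667, 'q': array([ 0.78119899,  0.35772118, -0.11690681,  2.05945334,  0.06160431,
        0.72685804, -0.29963275]), 'qd': array([-0.77630918, -0.2619147 , -0.0961008 ,  0.46558253,  0.01944584,
       -0.21099147, -0.88336893]), 'joint_efforts': array([  8.42986912, -52.73630261,   1.32278647, -21.36914492,
         0.07613436,   0.4968396 ,   1.56670198]), 'ee_pos': array([ 361.74080275, -374.08759327,  256.56047216]), 'tool_rot': array([9.48356864e-01, 3.17205168e-01, 1.72589418e-04, 3.30790622e-04]), 'wrist_force': array([1.23187386, 0.97299762, 0.16696542]), 'ft_torque': array([ 0.02321743, -0.09990153, -0.02144458]), 'grip_width': -0.18737613520514607}
[[ 0.799  0.602  0.001]
 [ 0.602 -0.799 -0.001]
 [ 0.     0.001 -1.   ]]
[ 312.09152239 -209.47658735    6.44277849]
```

```bash
python3 -m jog '[[[3.3,-2.2,0],0,0],[[6.6,-4.4,0],0,0],[[9.9,-6.6,0],0,0],[[13.2,-8.8,0],0,0],[[16.5,-11,0],0,0],[[19.8,-13.2,0],0,0],[[23.1,-15.4,0],0,0],[[25,-17,0],0,0]]'
cat >> h.py <<'E'
from scipy.spatial.transform import Rotation as Ro
def wrist():
    o=bot.get_obs(); p=bot.snapshot("wrist"); T=np.eye(4); T[:3,:3]=Ro.from_quat(o["tool_rot"]).as_matrix(); T[:3,3]=o["ee_pos"]
    W=np.linalg.inv(T@np.array(p["hand_eye"])); p["R"]=W[:3,:3]; p["t"]=W[:3,3]; return p
E
python3 - <<'E'
from h import *
p=wrist(); save(p,"w1.png"); print(bot.get_obs()["ee_pos"],bot.get_obs()["time"])
s=bot.snapshot("side"); c=bot.snapshot("scene")
for q in(p,s,c):
  for k,z in dict(disc=94,home_mark=108,pointer=106,handle_top=156,tower_top=230,spare_vial=80,vials=108,stopper=80).items():
    for m in bot.mark_of(k,q)[:1]: print(k,np.round(m["xy"]),round(m["conf"],2),np.round(atz(q,m["xy"],z)))
E
```

```text
time: 2.73
ee_pos: [460.3, -85.8, 256.7]
tool_rot: [0.948, 0.319, 0.001, -0.0]
wrist_force: [0.8, 0.2, 0.9]
grip_width: 0.3
[461.04724603 -82.21261831 256.72724222] 2.7833
spare_vial [237. 207.] 0.76 [430. -65.  80.]
disc [287. 209.] 0.81 [578.  59.  94.]
home_mark [256. 181.] 0.97 [495. 163. 108.]
pointer [239. 203.] 0.96 [448.  75. 106.]
handle_top [290. 195.] 0.87 [584.  47. 156.]
tower_top [353. 218.] 0.78 [ 709. -117.  230.]
spare_vial [229. 250.] 0.51 [427. -68.  80.]
vials [238. 204.] 0.32 [447.  70. 108.]
stopper [337. 186.] 0.49 [733. 164.  80.]
disc [287. 232.] 0.7 [573.  50.  94.]
home_mark [327. 232.] 0.81 [494. 147. 108.]
pointer [320. 209.] 0.72 [439.  69. 106.]
handle_top [285. 219.] 0.61 [575.  43. 156.]
tower_top [212. 201.] 0.73 [ 714. -120.  230.]
spare_vial [292. 191.] 0.44 [426. -63.  80.]
stopper [275. 291.] 0.6 [742. 161.  80.]
```

View pics/w1.png

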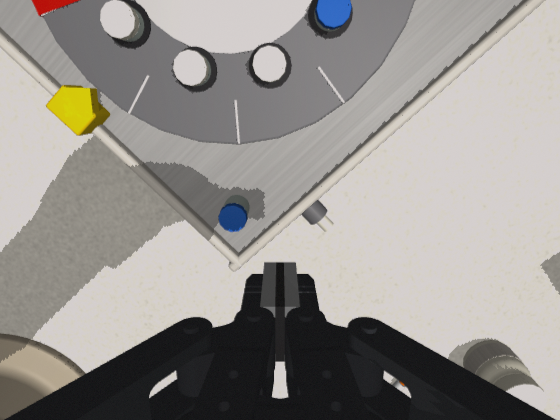

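The wrist view shows the front right of the disc. The disc's front edge reaches (239,143), the pointer is at (78,108), the spare vial at (233,217) and the red sector at the top left, (55,5). Next I fit the disc rim from depth.

Run:
```python
from h import *
from scipy.optimize import least_squares
p=wrist(); z=p["range_z"]; F=f(p)
v,u=np.indices(z.shape); C=np.stack([(u-p["cx"])/F*z,(v-p["cy"])/F*z,z],-1).reshape(-1,3)
W=((C-p["t"])@p["R"]); W=W[z.ravel()>0]
c0=np.array([577,50.])
d=W[:,:2]-c0; r=np.hypot(*d.T); m=(r>100)&(r<125)&(abs(W[:,2]-108)<8); zt=np.median(W[m,2]); print("ztop",zt,m.sum())
dk=W[(r>140)&(r<160)&(abs(W[:,2]-80)<6),2]; print("deck",np.median(dk))
m=(abs(W[:,2]-zt)<3)&(r<140); P=W[m]; a=np.degrees(np.arctan2(d[m][:,1],d[m][:,0]))%360
E=[]
for k in np.arange(0,360,3):
    s=(a>=k)&(a<k+3)
    if s.sum()>40:
        q=P[s]; rr=r[m][s]; E.append(q[np.argsort(rr)[int(.985*len(rr))]]); 
E=np.array(E); 
fit=least_squares(lambda x:np.hypot(*(E[:,:2]-x[:2]).T)-130,[577,50],loss="soft_l1"); print(len(E),fit.x,np.round(fit.fun,1))
mm=(abs(W[:,2]-zt-18)<3)&(r<100)
print("caps",np.round(W[mm].mean(0)) if mm.any() else 0)
```

```text
ztop 107.08730278284706 15140
deck 79.07560350429748
47 [578.54741081  48.01235463] [ 1.1 -1.  -0.8 -0.4 -0.7 -0.7 -0.6 11.  10.9 -0.  -0.8 -0.2 -0.2 -0.5
 -0.7 -0.1  0.5  0.2  0.   0.3  0.6  0.1 -0.3  0.2  0.2  0.2 -0.  -0.1
  0.7  0.3  0.1  0.1  0.5  0.3 -0.1 -0.3 -0.   0.  -0.5 -0.5 -0.1  0.3
 -0.2 -0.6 -0.5 -0.1 -0.2]
caps [522.  10. 125.]
```

Run:
```python
from h import *
p=wrist(); o=bot.get_obs(); print(o["time"],o["ee_pos"])
for xy in [(108,122),(100,128),(80,135),(108,110)]: 
    w=atz(p,xy,106); d=w[:2]-[578.5,48]; print(xy,w.round(),np.hypot(*d),np.degrees(np.arctan2(d[1],d[0]))%360)
for n,a in(("rim corner",(236,262)),("rim right",(540,5)),("rim left",(5,38))): print(n,atz(p,a,89).round())
R=Ro.from_quat(o['tool_rot']).as_matrix();print(R.T@(np.array([487.5,-20.6,145])-o['ee_pos']))
```

```text
4.1833 [458.81022133 -89.54376574 256.25147728]
(108, 122) [432.  43. 106.] 146.19093067513273 181.96419210655787
(100, 128) [425.  46. 106.] 153.27854768826418 180.9259547336826
(80, 135) [412.  55. 106.] 166.4513202839588 177.71116645786472
(108, 110) [440.  47. 106.] 138.806927771469 180.4061327479602
rim corner [389. -96.  89.]
rim right [ 677. -152.   89.]
rim left [434. 135.  89.]
[ 64.40922201 -37.78605622 111.2515326 ]
```

```bash
python3 -m jog '[[[3.2,-1.9,1],0,0],[[6.4,-3.8,2],0,0],[[6.4,-3.8,5],0,0],[[6.4,-3.8,8],0,0],[[6.4,-3.8,10.4],0,0],[[6.4,-3.8,11.1],0,0],[[6.4,-3.8,11.1],0,0],[[6.4,-3.8,11.1],0,0]]'
python3 - <<'E'
from h import *
o=bot.get_obs(); print(o["time"],o["ee_pos"],o["wrist_force"]); p=wrist(); save(p,"w2.png")
E
```

```text
time: 4.85
ee_pos: [487.2, -20.7, 145.6]
tool_rot: [0.948, 0.317, -0.0, -0.0]
wrist_force: [0.3, 0.6, 0.3]
grip_width: -0.1
4.85 [487.21127589 -20.74461311 145.63477219] [0.2709809  0.57571734 0.25815108]
```

View pics/w2.png

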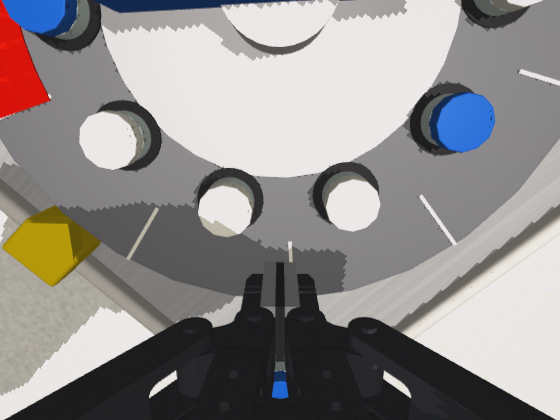

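The shut fingertip is over the bare margin around (280,290), between vials and clear of them. Next is a slow descent to find the contact height.

```bash
python3 -m jog '[[[0,0,0.4],0,0],[[0,0,0.8],0,0],[[0,0,1.0],0,0],[[0,0,1.1],0,0],[[0,0,1.2],0,0],[[0,0,1.25],0,0],[[0,0,1.3],0,0],[[0,0,1.3],0,0]]'
python3 -c "
from h import *
o=bot.get_obs();print(o['time'],o['ee_pos'],o['wrist_force'])"
```

```text
time: 5.57
ee_pos: [486.9, -20.8, 132.3]
tool_rot: [0.948, 0.317, -0.0, 0.0]
wrist_force: [-0.8, -0.2, 1.9]
grip_width: 0.1
5.5667 [486.93584344 -20.78853963 132.26804435] [-0.80375834 -0.19249543  1.9442017 ]
```

```bash
python3 -m jog '[[[0,0,0.05],0,0],[[0,0,0.05],0,0],[[0,0,0.1],0,0],[[0,0,0.1],0,0],[[0,0,0.1],0,0],[[0,0,0.1],0,0],[[0,0,0.1],0,0],[[0,0,0.1],0,0]]'
python3 -c "
from h import *
o=bot.get_obs();print(o['time'],o['ee_pos'],o['wrist_force'])"
```

```text
time: 6.23
ee_pos: [486.8, -20.8, 131.2]
tool_rot: [0.948, 0.317, -0.0, 0.0]
wrist_force: [-2.8, -1.2, 4.2]
grip_width: 0.1
6.2333 [486.76709913 -20.84217487 131.2292784 ] [-2.80061318 -1.15908804  4.24630574]
```

```bash
python3 -m jog '[[[0,0,-3],0,0],[[0,0,-6.3],0,0],[[3.6,-1.1,-6.3],0,0],[[7.2,-2.2,-6.3],0,0],[[10.8,-3.2,-6.3],0,0],[[14.4,-4.25,-6.3],0,0],[[14.4,-4.25,-6.3],0,0],[[14.4,-4.25,-6.3],0,0]]'
python3 - <<'E'
from h import *
o=bot.get_obs(); print(o["time"],o["ee_pos"],o["wrist_force"]); p=wrist(); save(p,"w3.png")
z=p["range_z"]; F=f(p)
for q in(bot.snapshot("side"),bot.snapshot("scene")):
  for m in bot.mark_of("home_mark",q)[:1]:
    w=atz(q,m["xy"],108); print(w.round(),m["conf"],np.degrees(np.arctan2(w[1]-48,w[0]-578.5)))
# bar from depth
v,u=np.indices(z.shape); C=np.stack([(u-p["cx"])/F*z,(v-p["cy"])/F*z,z],-1).reshape(-1,3)
W=((C-p["t"])@p["R"]); d=np.hypot(W[:,0]-578.5,W[:,1]-48); P=W[(z.ravel()>0)&(abs(W[:,2]-155)<4)&(d<65)]
if len(P)>50:
    c=P[:,:2].mean(0); e=np.linalg.svd(P[:,:2]-c,full_matrices=False)[2][0]; print("bar",len(P),c,np.degrees(np.arctan2(e[1],e[0]))%180)
E
```

```text
time: 6.9
ee_pos: [577.5, 102.7, 193.8]
tool_rot: [0.948, 0.319, 0.001, -0.001]
wrist_force: [-0.6, -0.4, -0.0]
grip_width: -0.2
6.9 [577.45698485 102.71187918 193.79476581] [-0.58295329 -0.43869473 -0.04375583]
[498. 155. 108.] 0.81 126.91984371306035
[505. 150. 108.] 0.7 125.99798335174049
bar 2578 [593.78380639  28.32333363] 121.25564324611642
```

View pics/w3.png

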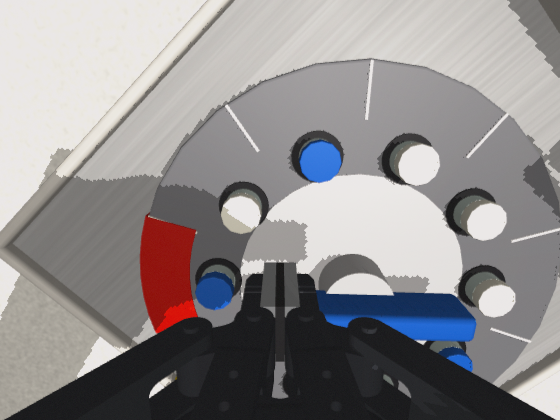

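The bar runs (320,300) to (475,325), level in the picture, so it lies along tool y. The fingertip is about 14 mm beyond its far side, and home is at about 127°. Now I lower the hand.

```bash
python3 -m jog '[[[0,0,1],0,0],[[0,0,2],0,0],[[0,0,3],0,0],[[0,0,3.6],0,0],[[0,0,3.6],0,0],[[0,0,3.6],0,0],[[0,0,3.6],0,0],[[0,0,3.6],0,0]]'
python3 - <<'E'
from h import *
o=bot.get_obs(); print(o["time"],o["ee_pos"],o["wrist_force"])
R=Ro.from_quat(o['tool_rot']).as_matrix();print(R.T@(o['ee_pos']-np.array([578.5,48,0])))
E
```

```text
time: 7.82
ee_pos: [576.7, 100.0, 158.6]
tool_rot: [0.948, 0.317, 0.0, 0.0]
wrist_force: [0.0, -0.2, 0.5]
grip_width: 0.0
7.8167 [576.68707981  99.96730345 158.56160102] [ 0.01209225 -0.15476433  0.49018379]
[  29.90976529  -42.55683824 -158.55595254]
```

```bash
python3 -m jog '[[[-0.8,0,0],0,0],[[-1.2,0,0],0,0],[[-1.5,0,0],0,0],[[-1.9,0,0],0,0],[[-2.4,0,0],0,0],[[-3.0,0,0],0,0],[[-3.7,0,0],0,0],[[-4.4,0,0],0,0]]'
python3 -m jog '[[[-0.3,0,0],0,0],[[-0.3,0,0],0,0],[[-0.3,0,-1.5],0,0],[[-0.3,0,-4],0,0],[[-3,1.2,-4],0,0],[[-6,2.7,-4],0,0],[[-9.6,4.25,-4],0,0],[[-9.6,4.25,-4],0,0]]'
cat > track.py <<'E'
from h import *
import sys
# home angle minus pointer (169 deg), degrees, from scene and side
for i in range(int(sys.argv[1])):
    for n in("side","scene"):
        t=bot.get_obs()["time"]; q=bot.snapshot(n)
        for m in bot.mark_of("home_mark",q)[:1]:
            w=atz(q,m["xy"],108)[:2]-[578.5,48]
            print(n,round(t,3),"conf",round(m["conf"],2),"r",round(np.hypot(*w)),"deg",round((np.degrees(np.arctan2(w[1],w[0]))-169)%360,1))
print(bot.get_obs()["time"],bot.get_obs()["ee_pos"])
E
python3 track.py 4
```

```text
time: 8.48
ee_pos: [540.6, 72.9, 158.2]
tool_rot: [0.948, 0.317, -0.0, 0.0]
wrist_force: [-0.6, -0.4, -0.4]
grip_width: -0.1
time: 9.15
ee_pos: [486.1, -24.6, 198.1]
tool_rot: [0.949, 0.314, -0.002, 0.001]
wrist_force: [-0.9, -0.0, 0.8]
grip_width: -0.3
side 9.15 conf 0.73 r 182 deg 224.7
scene 9.25 conf 0.7 r 130 deg 84.3
side 9.35 conf 0.68 r 129 deg 89.1
scene 9.45 conf 0.61 r 125 deg 103.9
side 9.55 conf 0.62 r 132 deg 109.2
scene 9.65 conf 0.77 r 133 deg 117.7
scene 9.85 conf 0.98 r 138 deg 136.0
9.95 [490.2508801  -18.2345378  198.22357487]
```

```bash
python3 -m jog '[[[0,0,0],0,0],[[0,0,0],0,0],[[0,0,1.5],0,0],[[0,0,3],0,0],[[0,0,4],0,0],[[0,0,4],0,0],[[0,0,4],0,0],[[0,0,4],0,0]]'
python3 track.py 5
```

```text
time: 10.62
ee_pos: [490.5, -18.3, 158.7]
tool_rot: [0.948, 0.317, 0.0, 0.0]
wrist_force: [-0.1, 0.1, 0.2]
grip_width: -0.1
side 10.617 conf 0.9 r 132 deg 204.5
scene 10.717 conf 0.85 r 124 deg 208.3
scene 10.917 conf 0.93 r 129 deg 223.8
side 11.017 conf 0.81 r 142 deg 238.2
scene 11.117 conf 0.69 r 130 deg 241.9
side 11.217 conf 0.76 r 129 deg 252.3
scene 11.317 conf 0.59 r 211 deg 227.9
side 11.417 conf 0.69 r 225 deg 274.3
scene 11.517 conf 0.8 r 132 deg 276.3
11.6167 [490.19849712 -18.31638881 158.22851642]
```

```bash
python3 -m jog '[[[-0.4,0,0],0,0],[[-0.4,0,0],0,0],[[-0.4,0,0.5],0,0],[[-0.4,0,1.2],0,0],[[-0.4,0,1.9],0,0],[[-0.4,0,1.9],0,0],[[-0.4,0,1.9],0,0],[[-0.4,0,1.9],0,0]]'
python3 -m jog '[[[0,0,0],0,0],[[0,0,0],0,0],[[0,0,0],0,0],[[0,0,0],0,0],[[0,0,0],0,0],[[0,0,0],0,0],[[0,0,0],0,0],[[0,0,0],0,0]]' | head -2
python3 track.py 8
```

```text
time: 12.28
ee_pos: [486.9, -20.6, 139.0]
tool_rot: [0.948, 0.317, -0.0, -0.0]
wrist_force: [-0.8, -1.0, -0.3]
grip_width: 0.2
time: 12.95
ee_pos: [487.0, -20.7, 139.3]
side 12.95 conf 0.96 r 129 deg 19.1
scene 13.05 conf 0.81 r 141 deg 28.5
side 13.15 conf 0.87 r 126 deg 35.5
scene 13.25 conf 0.86 r 143 deg 46.5
side 13.35 conf 0.77 r 127 deg 47.9
scene 13.45 conf 0.59 r 130 deg 55.9
side 13.55 conf 0.84 r 126 deg 60.8
scene 13.65 conf 0.95 r 126 deg 70.7
side 13.75 conf 0.88 r 124 deg 71.6
scene 13.85 conf 0.7 r 140 deg 78.4
side 13.95 conf 0.78 r 128 deg 88.5
scene 14.05 conf 0.7 r 134 deg 92.5
side 14.15 conf 0.61 r 130 deg 97.4
scene 14.25 conf 0.62 r 124 deg 107.1
side 14.35 conf 0.94 r 132 deg 113.3
scene 14.45 conf 0.94 r 130 deg 121.8
14.55 [487.02292657 -20.71553267 139.25911166]
```

Step 1's coast is done. I'm letting it slow for another turn so the stop has a wider timing margin.

```bash
Z='[0,0,0],0,0'; for i in 1 2 3 4 5 6; do python3 -m jog '[[[0,0,0],0,0],[[0,0,0],0,0],[[0,0,0],0,0],[[0,0,0],0,0],[[0,0,0],0,0],[[0,0,0],0,0],[[0,0,0],0,0],[[0,0,0],0,0]]' | head -1; done
python3 track.py 8
```

```text
time: 15.22
time: 15.88
time: 16.55
time: 17.22
time: 17.88
time: 18.55
side 18.55 conf 0.88 r 127 deg 325.0
scene 18.65 conf 0.79 r 129 deg 330.7
scene 18.85 conf 0.77 r 126 deg 335.4
scene 19.05 conf 0.79 r 129 deg 340.1
scene 19.25 conf 0.71 r 124 deg 350.6
side 19.35 conf 0.87 r 138 deg 348.7
scene 19.45 conf 0.61 r 129 deg 355.3
side 19.55 conf 0.65 r 136 deg 355.3
scene 19.65 conf 0.68 r 129 deg 1.6
side 19.75 conf 0.73 r 133 deg 3.2
scene 19.85 conf 0.91 r 133 deg 9.8
side 19.95 conf 0.85 r 126 deg 6.5
scene 20.05 conf 0.62 r 136 deg 16.4
20.15 [487.02588073 -20.70768254 139.24907003]
```

It decelerates more like dry friction (about 5.7°/s²), so it won't reach home again. The 11 s coast is done. I'll lift clear, let it run out untouched, flick it again and brake at the next pass.

```bash
python3 -m jog '[[[0,0,-3],0,0],[[0,0,-6.2],0,0],[[3.4,-0.7,-6.2],0.12,0],[[6.8,-1.5,-6.2],0.24,0],[[10.2,-2.2,-6.2],0.36,0],[[13.6,-2.9,-6.2],0.48,0],[[16.9,-3.7,-6.2],0.6,0],[[16.9,-3.7,-6.2],0.65,0]]' | head -2
python3 track.py 3
for i in 1 2 3; do python3 -m jog '[[[0,0,0],0,0],[[0,0,0],0,0],[[0,0,0],0,0],[[0,0,0],0,0],[[0,0,0],0,0],[[0,0,0],0,0],[[0,0,0],0,0],[[0,0,0],0,0]]' | head -1; done
python3 track.py 3
```

```text
time: 20.82
ee_pos: [603.4, 117.7, 201.2]
side 20.817 conf 0.9 r 131 deg 32.6
side 21.017 conf 0.88 r 136 deg 39.2
scene 21.117 conf 0.76 r 140 deg 46.7
side 21.217 conf 0.91 r 129 deg 47.2
scene 21.317 conf 0.7 r 133 deg 47.3
21.4167 [599.67586162 110.0686014  201.44088771]
time: 22.08
time: 22.75
time: 23.42
side 23.417 conf 0.63 r 130 deg 96.9
scene 23.517 conf 0.98 r 132 deg 97.5
side 23.617 conf 0.6 r 121 deg 100.1
scene 23.717 conf 0.73 r 134 deg 100.6
side 23.817 conf 0.58 r 128 deg 100.2
scene 23.917 conf 0.74 r 133 deg 103.0
24.0167 [599.70537473 110.57539974 201.25061873]
```

```bash
for i in 1 2 3; do python3 -m jog '[[[0,0,0],0,0],[[0,0,0],0,0],[[0,0,0],0,0],[[0,0,0],0,0],[[0,0,0],0,0],[[0,0,0],0,0],[[0,0,0],0,0],[[0,0,0],0,0]]' | head -1; done
python3 track.py 4
```

```text
time: 24.68
time: 25.35
time: 26.02
side 26.017 conf 0.92 r 119 deg 124.7
scene 26.117 conf 0.79 r 127 deg 128.1
side 26.217 conf 0.91 r 130 deg 129.0
scene 26.317 conf 0.58 r 131 deg 124.3
side 26.417 conf 0.93 r 126 deg 127.9
scene 26.517 conf 0.62 r 122 deg 129.2
side 26.617 conf 0.9 r 126 deg 132.3
scene 26.717 conf 0.55 r 142 deg 2.7
26.8167 [599.72184001 110.54333341 201.25261383]
```

```bash
python3 -m jog '[[[-0.6,0.3,0],-0.12,0],[[-1.2,0.6,0],-0.24,0],[[-1.8,0.8,0],-0.36,0],[[-2.3,1.05,0],-0.48,0],[[-2.3,1.05,0],-0.6,0],[[-2.3,1.05,0],-0.65,0],[[-2.3,1.05,0],-0.65,0],[[-2.3,1.05,0],-0.65,0]]'
python3 track.py 3
python3 - <<'E'
from h import *
o=bot.get_obs(); R=Ro.from_quat(o['tool_rot']).as_matrix();print(R.T@(o['ee_pos']-np.array([578.5,48,0])))
p=wrist(); save(p,"w4.png")
E
```

```text
time: 27.48
ee_pos: [576.7, 100.0, 201.3]
tool_rot: [0.949, 0.316, 0.0, -0.0]
wrist_force: [0.3, 0.6, 0.8]
grip_width: -0.1
side 27.483 conf 0.95 r 130 deg 131.2
scene 27.583 conf 0.86 r 134 deg 134.4
side 27.683 conf 0.64 r 138 deg 136.2
scene 27.783 conf 0.71 r 142 deg 131.9
side 27.883 conf 0.82 r 126 deg 135.1
scene 27.983 conf 0.59 r 131 deg 131.2
28.0833 [576.6574476  100.19402144 201.23884003]
[  29.92121161  -42.79818158 -201.24044912]
```

View pics/w4.png

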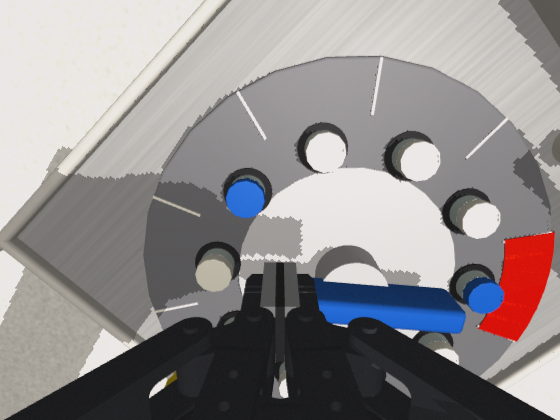

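The carousel is almost at rest at about 134°. The red sector is now at (525,285) and the bar runs (315,290) to (465,312), again next to the finger. I lower and flick a little more softly.

```bash
python3 -m jog '[[[0.5,0,0],0,0],[[0.5,0,1],0,0],[[0.5,0,2],0,0],[[0.5,0,3],0,0],[[0.5,0,4],0,0],[[0.5,0,4.25],0,0],[[0.5,0,4.25],0,0],[[0.5,0,4.25],0,0]]'
python3 -m jog '[[[-0.8,0,0],0,0],[[-1.2,0,0],0,0],[[-1.6,0,0],0,0],[[-2.0,0,0],0,0],[[-2.5,0,0],0,0],[[-3.0,0,0],0,0],[[-3.5,0,0],0,0],[[-4.05,0,0],0,0]]'
python3 -m jog '[[[-0.2,0,0],0,0],[[-0.2,0,0],0,0],[[-0.2,0,-1.5],0,0],[[-0.2,0,-4],0,0],[[-3.3,1.2,-4],0,0],[[-6.6,2.7,-4],0,0],[[-10.5,4.25,-4],0,0],[[-10.5,4.25,-4],0,0]]'
python3 track.py 3
```

```text
time: 28.8
ee_pos: [580.5, 103.1, 158.4]
tool_rot: [0.948, 0.317, -0.0, -0.0]
wrist_force: [0.7, -0.8, -0.4]
grip_width: 0.0
time: 29.47
ee_pos: [547.8, 78.3, 158.8]
tool_rot: [0.948, 0.317, -0.0, 0.0]
wrist_force: [0.7, 0.1, -0.4]
grip_width: -0.0
time: 30.13
ee_pos: [485.4, -25.0, 198.5]
tool_rot: [0.949, 0.314, -0.003, 0.001]
wrist_force: [-1.1, 0.4, 0.1]
grip_width: -0.3
side 30.133 conf 0.6 r 135 deg 247.9
scene 30.233 conf 0.63 r 129 deg 258.3
side 30.333 conf 0.78 r 131 deg 273.2
scene 30.433 conf 0.95 r 118 deg 279.9
side 30.533 conf 0.62 r 136 deg 289.7
scene 30.633 conf 0.92 r 127 deg 298.3
30.7333 [490.2047658  -17.85116613 198.65044569]
```

```bash
python3 -m jog '[[[-0.4,0,0],0,0],[[-0.4,0,1],0,0],[[-0.4,0,2.5],0,0],[[-0.4,0,4],0,0],[[-0.4,0,5],0,0],[[-0.4,0,5.7],0,0],[[-0.4,0,5.9],0,0],[[-0.4,0,5.9],0,0]]'
python3 -m jog '[[[0,0,0],0,0],[[0,0,0],0,0],[[0,0,0],0,0],[[0,0,0],0,0],[[0,0,0],0,0],[[0,0,0],0,0],[[0,0,0],0,0],[[0,0,0],0,0]]'
python3 track.py 10
```

```text
time: 31.4
ee_pos: [486.6, -20.8, 139.5]
tool_rot: [0.948, 0.317, -0.0, -0.0]
wrist_force: [0.6, -0.0, 0.9]
grip_width: -0.4
time: 32.07
ee_pos: [486.8, -20.7, 139.8]
tool_rot: [0.948, 0.317, -0.0, -0.0]
wrist_force: [0.5, -0.2, -0.5]
grip_width: 0.1
side 32.067 conf 0.75 r 131 deg 79.4
scene 32.167 conf 0.88 r 141 deg 86.8
side 32.267 conf 0.97 r 132 deg 99.7
scene 32.367 conf 0.7 r 137 deg 105.2
side 32.467 conf 0.81 r 126 deg 115.9
scene 32.567 conf 0.91 r 130 deg 125.2
side 32.667 conf 0.81 r 129 deg 135.1
scene 32.767 conf 0.9 r 127 deg 141.5
side 32.867 conf 0.86 r 134 deg 155.1
scene 32.967 conf 0.9 r 129 deg 156.8
side 33.067 conf 0.76 r 125 deg 169.5
scene 33.167 conf 0.62 r 129 deg 175.4
side 33.267 conf 0.9 r 135 deg 188.6
scene 33.367 conf 0.87 r 127 deg 196.8
side 33.467 conf 0.6 r 133 deg 206.1
scene 33.567 conf 0.8 r 128 deg 206.5
side 33.667 conf 0.72 r 117 deg 215.7
scene 33.767 conf 0.59 r 270 deg 117.2
side 33.867 conf 0.83 r 125 deg 237.8
scene 33.967 conf 0.94 r 132 deg 241.9
34.0667 [486.84921804 -20.76290789 139.76160024]
```

At the next pass it would still be doing about 70°/s. From the first run, one pass later it should arrive at about 25°/s, some 85° before running out, which gives a much safer stop, so I wait for that.

```bash
for i in 1 2 3 4 5 6 7 8; do python3 -m jog '[[[0,0,0],0,0],[[0,0,0],0,0],[[0,0,0],0,0],[[0,0,0],0,0],[[0,0,0],0,0],[[0,0,0],0,0],[[0,0,0],0,0],[[0,0,0],0,0]]' | head -1; done
python3 track.py 6
```

```text
time: 34.73
time: 35.4
time: 36.07
time: 36.73
time: 37.4
time: 38.07
time: 38.73
time: 39.4
side 39.4 conf 0.78 r 130 deg 225.3
scene 39.5 conf 0.62 r 119 deg 227.6
side 39.6 conf 0.69 r 141 deg 238.9
scene 39.7 conf 0.65 r 131 deg 236.5
side 39.8 conf 0.97 r 136 deg 243.9
scene 39.9 conf 0.65 r 126 deg 245.2
side 40.0 conf 0.92 r 140 deg 253.9
scene 40.1 conf 0.79 r 123 deg 257.1
side 40.2 conf 0.91 r 132 deg 260.8
scene 40.3 conf 0.73 r 122 deg 263.8
side 40.4 conf 0.75 r 135 deg 269.1
scene 40.5 conf 0.78 r 126 deg 271.9
40.6 [486.85598298 -20.75801344 139.74745263]
```

```bash
python3 -m jog '[[[0,0,0.1],0,0],[[0,0,0.2],0,0],[[0,0,0.3],0,0],[[0,0,0.4],0,0],[[0,0,0.4],0,0],[[0,0,0.4],0,0],[[0,0,0.4],0,0],[[0,0,0.4],0,0]]'
python3 track.py 4
```

```text
time: 41.27
ee_pos: [486.8, -20.8, 135.8]
tool_rot: [0.948, 0.317, -0.0, 0.0]
wrist_force: [0.3, 0.2, 0.6]
grip_width: -0.2
side 41.267 conf 0.6 r 132 deg 303.1
scene 41.367 conf 0.65 r 127 deg 309.8
side 41.467 conf 0.81 r 134 deg 310.2
scene 41.567 conf 0.96 r 129 deg 316.1
side 41.667 conf 0.98 r 133 deg 320.1
scene 41.767 conf 0.97 r 124 deg 322.2
scene 41.967 conf 0.68 r 129 deg 331.2
42.0667 [486.8372666  -20.74903293 135.74256141]
```

```bash
python3 -m jog '[[[0,0,0],0,0],[[0,0,0],0,0],[[0,0,0],0,0],[[0,0,0],0,0],[[0,0,0],0,0],[[0,0,0.15],0,0],[[0,0,0.3],0,0],[[0,0,0.4],0,0]]'
python3 -m jog '[[[0,0,0.05],0,0],[[0,0,0.1],0,0],[[0,0,0.1],0,0],[[0,0,0.1],0,0],[[0,0,0.1],0,0],[[0,0,0.1],0,0],[[0,0,0.1],0,0],[[0,0,0.1],0,0]]'
python3 track.py 3
```

```text
time: 42.73
ee_pos: [486.8, -20.8, 131.6]
tool_rot: [0.948, 0.317, -0.0, 0.0]
wrist_force: [-0.6, 0.0, 3.9]
grip_width: 0.2
time: 43.4
ee_pos: [486.7, -20.9, 130.9]
tool_rot: [0.948, 0.317, -0.0, 0.0]
wrist_force: [-1.0, -1.0, 4.3]
grip_width: -0.2
side 43.4 conf 0.7 r 129 deg 353.5
scene 43.5 conf 0.88 r 133 deg 354.3
side 43.6 conf 0.61 r 137 deg 348.3
scene 43.7 conf 0.68 r 137 deg 353.1
scene 43.9 conf 0.8 r 125 deg 355.4
44.0 [486.66433202 -20.9497122  130.86088808]
```

Stopped at about -7°, well inside the sector. Now I lift straight up, slowly at first.

```bash
python3 -m jog '[[[0,0,-0.1],0,0],[[0,0,-0.3],0,0],[[0,0,-1],0,0],[[0,0,-2],0,0],[[0,0,-4],0,0],[[0,0,-7],0,0],[[0,0,-10],0,0],[[0,0,-10],0,0]]'
python3 -m jog '[[[0,0,0],0,0],[[-1,2,0],0,0],[[-2,4,0],0,0],[[-3,6,0],0,0],[[-4,8,0],0,0],[[-4,8,0],0,0],[[-4,8,0],0,0],[[-4,8,0],0,0]]'
python3 track.py 4
python3 - <<'E'
from h import *
p=bot.snapshot("side"); cv2.imwrite("pics/end.png",cv2.resize(p["frame"][150:290,200:400,::-1],None,fx=4,fy=4,interpolation=cv2.INTER_CUBIC))
for k in("spare_vial","stopper"): print(k,[atz(p,m["xy"],80).round() for m in bot.mark_of(k,p)[:1]])
E
```

```text
time: 44.67
ee_pos: [488.9, -20.5, 235.7]
tool_rot: [0.948, 0.317, 0.003, 0.001]
wrist_force: [0.6, -0.9, 0.8]
grip_width: 0.1
time: 45.33
ee_pos: [502.5, -108.1, 230.0]
tool_rot: [0.948, 0.317, -0.001, -0.001]
wrist_force: [-0.3, 0.1, 0.3]
grip_width: 0.2
side 45.333 conf 0.89 r 132 deg 351.2
scene 45.433 conf 0.75 r 50 deg 57.3
side 45.533 conf 0.6 r 135 deg 348.9
scene 45.633 conf 0.59 r 130 deg 352.8
side 45.733 conf 0.83 r 133 deg 350.7
scene 45.833 conf 0.74 r 127 deg 350.0
side 45.933 conf 0.85 r 127 deg 348.2
scene 46.033 conf 0.6 r 128 deg 349.1
46.1333 [ 503.05945537 -108.7528987   230.7525423 ]
spare_vial [array([430., -74.,  80.])]
stopper [array([575.,  66.,  80.])]
```

View pics/end.png

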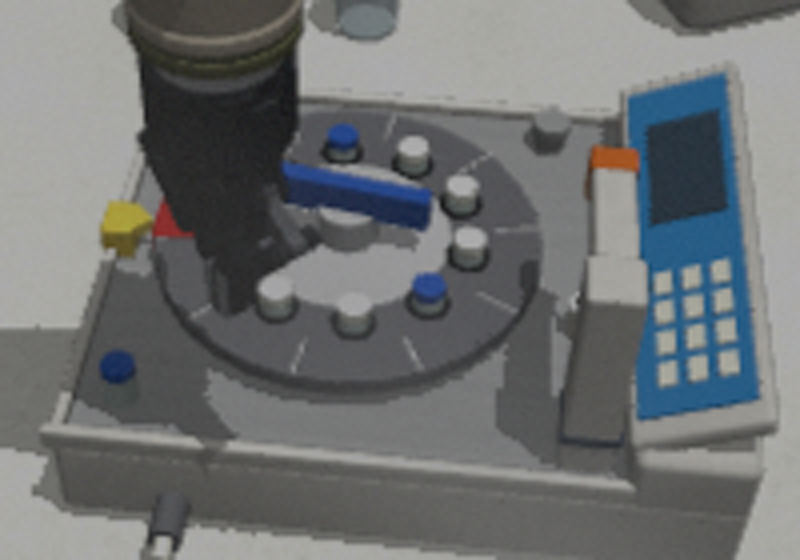

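The final crop shows the pointer tip at (153,219), inside the red sector, whose lower edge is at about (152,237). The disc is at rest and the hand is clear of it, so I hand in.

```bash
python3 -c "
from rig import bot
print(bot.hand_in())"
```

```text
the job is handed in; nothing more can be done
None
```

The carousel is stopped with the yellow pointer inside the red home sector and the hand clear, and I have handed the job in at about 46 s of the 67 s allowed.

- **First flick:** I flicked the handle with shut fingers. It coasted untouched for about 11 s, well over the five required, passing home at about 34°/s, but I had not yet braked it. It would not have come round to home again, so I let it run almost to rest.
- **Second flick:** I flicked it again and it coasted untouched for about 13 s. While it was still turning at about 35°/s, I pressed the disc's margin with about 4 N. It stopped within about 0.7 s with home already at the pointer, and I lifted off.

**Last checks:**
- The home mark is about 7–11° short of the pointer, against a limit of 18°, with readings scattering by 2–3°. Those taken after lift-off are about 3° further from the pointer than those before.
- The final picture shows the pointer tip inside the red, about 7–8° from the sector's edge.
- The disc showed no drift in the last 0.8 s of readings.
- The wrist force was near zero after lift-off.
- The last network position for the stopper disagreed: it put it at the carousel axis. The picture shows the stopper in its rear-left corner, so I took that as a false detection.
- I did not re-measure the bystanders on the bench. The hand passed well above or clear of them.

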